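# Unmould two chocolate blocks and sort them by weight in hand

## Task

Lift both chocolate blocks out of the metal mould and feel how heavy each one is, for some came out hollow. Set every full block (150 g or more) gently on the wooden board and every light one gently in the low metal tin for remelting, lying flat, the way up it came, fully on the board or in the tin and not touching the other block; one within 25 g of the limit may go to either. Both may turn out full, or both light; leave the other things on the worktop where they are.

Things in the scene. Friction and masses are not known exactly. Their poses are not given: they have to be found in the camera images.
- block_a: Brown chocolate block, 46 (x) x 80 (y) x 46 mm (z) with three raised squares across its top (the top 4 mm, 40 mm wide in x; the body below is 42 mm high and 46 wide). Origin: centre of its underside. It starts in a cavity of the mould, 22 mm deep, so its upper 24 mm stand proud. Its mass is not visible: anything from 60 to 240 g, drawn separately for each block; feel it once it is lifted clear.
- block_b: Brown chocolate block, 46 (x) x 80 (y) x 46 mm (z) with three raised squares across its top (the top 4 mm, 40 mm wide in x; the body below is 42 mm high and 46 wide). Origin: centre of its underside. It starts in a cavity of the mould, 22 mm deep, so its upper 24 mm stand proud. Its mass is not visible: anything from 60 to 240 g, drawn separately for each block; feel it once it is lifted clear.
- mould: Aluminium casting mould fixed to the worktop, 172 (x) x 107 (y) x 28 mm. Origin: centre of its underside. Two open cavities, 50 (x) x 84 (y) mm, centred at x = -50 and +50 mm, y = 0; their floor is 6 mm above the origin.
- board: Flat wooden board fixed to the worktop, 200 (x) x 112 (y) x 16 mm, with a 12 mm hanging hole near its +x end. Origin: centre of its underside; its upper face is 16 mm above that. Place for full blocks; two fit side by side, e.g. centred at x = -48 and +48 mm.
- tin: Dark steel open tin fixed to the worktop, 190 (x) x 116 (y) x 20 mm outside, walls and floor 4 mm thick. Origin: centre of its underside; its inner floor is 4 mm above that. Place for light blocks; two fit side by side, e.g. centred at x = -48 and +48 mm.
- spice_tin: Bystander, to be left alone: low round pot with a wood-coloured lid, 62 mm across, 35 high. Origin: centre of its underside.
- garlic: Bystander, to be left alone: garlic bulb, 56 mm. Origin: centre of its underside.
- lemon: Bystander, to be left alone: lemon, 71x53x51 mm. Origin: centre of its underside.

How it is judged:
By the outcome, as a careful person would: the job done as asked, in the order asked, and still so for the second after the job is handed in, with the robot touching nothing.
It also fails if it takes over 64 s, if anything falls off the work surface, if the arm or the gripper's body presses on something with over 40 N, if the wrist force passes 120 N, or if a joint passes its speed limit or range.

## Robot

A 6-joint arm with a two-finger parallel gripper is mounted at the origin on a cart in front of the work surface, level with it; the furniture and walls round the work are solid. World frame = base frame: x ahead of the robot, y to its left, z up, the work surface at z = 0. Lengths are in m, angles in rad, forces in N, time in s.
With the tool pointing down it reaches from about 0.375 to 0.975 m from the base axis. Payload 3.8 kg.
Tool frame: the origin (TCP) lies midway between the tips of the shut fingers; the grasp point (between the pads) lies 19 mm behind it; x points along the fingers, y is the direction in which the jaws open and shut, and the axes are right-handed (so a half turn about x gives the same grasp; the last joint's range is limited). The gripper opens to 88 mm and grips with 3 to 60 N. Pads are 18 mm wide; open, the fingers measure 123 mm over their backs; the gripper's body (75 mm by 187 mm) begins 45 mm behind the grasp point.
Start: joints at [1.19, 0.264, 1.604, -0, 1.274, -0.037], TCP at [0.228, 0.635, 0.239] pointing down, gripper open.
Joint ranges: [-2.63, 2.63], [-0.94, 2.18], [0.31, 2.57], [-1.31, 4.45], [0, 2.66], [-2.55, 2.55]. Speed limits (rad/s): [2.57, 2.57, 3.14, 3.14, 3.14, 3.14].

## Interface

Orientations are given as a rotation vector (axis times angle).
In Python, from cell import manip, inverse_kinematics, cams, order gives the robot as it stands. Calls block until the motion is done:
- manip.move_pose(position, orientation): joint-space move of the TCP to a pose.
- manip.move_linear(position, rate=0.15, rot=None): straight line of the TCP; rot=None keeps the orientation; rate is the mean speed in m/s.
- manip.set_joints(angles): joint-space move.
- manip.set_gripper(opening, force=None): finger opening in m; force is the grip in N (None keeps the last); returns when the fingers have stopped.
- manip.dwell(seconds).
- inverse_kinematics(position, orientation): joint angles nearest the present ones, or None.
- manip.state(): the state.
- cams.capture(name): name is "scene" or "top" or "wrist"; returns a dict with "image" (420x560x3 uint8, blue, green, red), "z_map" (420x560 float32, m along the optical axis (not along the pixel's ray), 0 where there is no reading), "intrinsics" (3x3 intrinsics, pixels), "position" and "orientation" of the camera in the world; the wrist camera has in their place "T_tool_cam" (4x4, takes a point from camera to tool coordinates, whose origin is the TCP and whose axes are the tool frame's). Camera axes: x right, y down, z forward; pixel columns grow to the right and rows downward; lengths in m; the calibration is good to about 2 mm. The wrist camera is an equidistant fisheye: a pixel r from the principal point sees the ray r / f radians off the axis. A picture is of the moment at which its call begins: read the wrist's pose just before it.
A pose or a line that the arm cannot do raises manip.IKError and nothing moves.
- order.close_job(): hands the job in, once; it reports no verdict.
The state is a dict: "clock": time; "joint_pos": joint angles; "joint_velocities": joint speeds; "tau": joint torques, N m; "tool_pos": TCP position; "tcp_rot": TCP orientation; "contact_force": force on the tool from outside, world axes, zero at the start; "moment": the same for the moment, N m; "gripper_width": finger opening in m.
Only numpy, scipy, OpenCV 4.12 (cv2) and the standard library are available. Lean on these libraries where they do the work, as an engineer would, in place of code of your own. Each camera call takes 0.05 s, during which the arm holds its last target. There are 200 camera calls.

## Working session

There is one attempt and no reset: what is moved stays moved. The work goes in short steps, each a Python script; the robot and the scene stay as the last script left them, time stands still between calls to the robot, and variables do not carry over. Pictures are saved under pics/ and viewed, about 8 in all and at most 12, crops included, and the job is handed in when it is done.

```bash
ls; mkdir -p pics; python3 - <<'E'
from cell import manip,cams
import cv2,numpy as np,pickle
s=manip.state();print(s)
for n in("top","scene"):
    c=cams.capture(n);cv2.imwrite(f"pics/{n}0.png",c["image"]);pickle.dump(c,open(n+".pkl","wb"))
    print(n,c["intrinsics"],c["position"],c["orientation"])
E
```

```text
pics
{'clock': 0.0, 'joint_pos': array([ 1.19008349e+00,  2.64783942e-01,  1.60530931e+00, -5.40619092e-06,
        1.27370628e+00, -3.68859284e-02]), 'joint_velocities': array([-0.00037738,  0.00067252, -0.00027878, -0.00130533, -0.00013421,
       -0.00038519]), 'tau': array([ 7.96782515e-04, -5.02104235e+01, -3.56877565e+01,  7.31785898e-02,
        2.90922186e-02, -1.36836752e-04]), 'tool_pos': array([0.2272775 , 0.63485973, 0.23740219]), 'tcp_rot': array([ 0.26811241,  1.55435843, -0.27151929]), 'contact_force': array([-0.20478972, -0.15531014, -0.85156743]), 'moment': array([ 0.0355258 , -0.00113995,  0.00190341]), 'gripper_width': 0.08849426690709632}
top [[464.33004292   0.         287.70224167]
 [  0.         464.33004292 213.34386896]
 [  0.           0.           1.        ]] [0.41741684 0.08221689 1.17218575] [-2.14847556  2.21115784 -0.10087558]
scene [[407.00311728   0.         282.47211989]
 [  0.         407.00311728 203.8567312 ]
 [  0.           0.           1.        ]] [6.95972807e-04 9.52365153e-01 4.98698229e-01] [-0.63138107  2.35203739 -1.50161435]
```

View pics/top0.png

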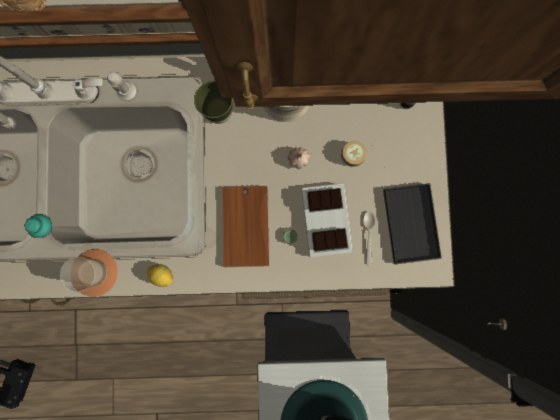

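View pics/scene0.png

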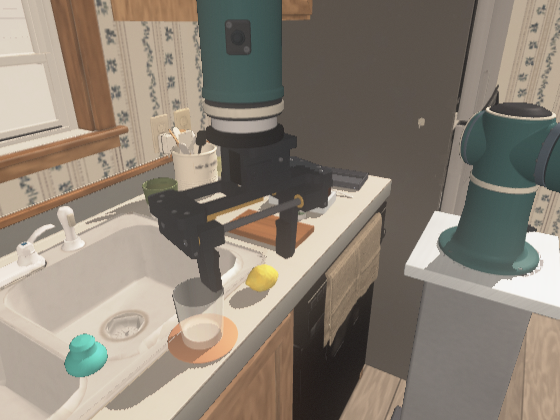

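The top view shows the board (246,226), mould with two blocks (327,220), and tin (411,223). The garlic, spice tin and lemon are at (299,157), (354,152) and (161,275), with a spoon at (368,235) and a small green item at (290,236). The scene view shows the gripper above the lemon and glass. Next I'll measure.

```bash
cat > h.py <<'E'
import numpy as np,cv2
from scipy.spatial.transform import Rotation as R
def cloud(c):
    K=c["intrinsics"];z=c["z_map"];v,u=np.indices(z.shape)
    p=np.stack([(u-K[0,2])/K[0,0]*z,(v-K[1,2])/K[1,1]*z,z],-1)
    return p@R.from_rotvec(c["orientation"]).as_matrix().T+c["position"]
def ray(c,uv,h):
    K=c["intrinsics"];d=R.from_rotvec(c["orientation"]).as_matrix()@np.linalg.solve(K,[*uv,1])
    p=np.array(c["position"]);return p+d*(h-p[2])/d[2]
def rects(c,mask,h,amin=60):
    out=[]
    for k in cv2.findContours(mask.astype(np.uint8),cv2.RETR_EXTERNAL,cv2.CHAIN_APPROX_NONE)[0]:
        if cv2.contourArea(k)<amin: continue
        w=np.array([ray(c,q[0],h)[:2] for q in k],np.float32)
        (x,y),s,a=cv2.minAreaRect(w*1000); out.append((k.reshape(-1,2).mean(0).round(),round(x),round(y),np.round(s),round(a,1)))
    return out
E
python3 - <<'E'
import pickle;from h import *
c=pickle.load(open("top.pkl","rb"));P=cloud(c);im=c["image"];hsv=cv2.cvtColor(im,cv2.COLOR_BGR2HSV)
for n,(u,v) in dict(counter=(270,190),board=(246,226),b1=(325,200),b2=(329,240),tin=(411,223),tinrim=(436,240),spice=(354,152),garlic=(299,157),lemon=(161,275),spoon=(368,218),green=(289,236),bowl=(215,100),pot=(287,108),cab=(350,60),glass=(95,272),mug=(408,104)).items(): print(n,P[v,u].round(3),hsv[v,u])
W=np.zeros(im.shape[:2],bool);W[105:285,210:445]=1
H,S,V=[hsv[...,i].astype(int) for i in range(3)]
print("blocks",rects(c,W&(V<75)&(np.indices(V.shape)[1]<352)&(np.indices(V.shape)[1]>300)&(np.indices(V.shape)[0]>180),.050))
print("tin",rects(c,W&(V<75)&(np.indices(V.shape)[1]>378),.02,500))
print("board",rects(c,W&(S>110)&(np.indices(V.shape)[1]<275)&(np.indices(V.shape)[0]>170),.016,500))
z=P[...,2]; 
print("mould",rects(c,W&(z>.02)&(z<.1)&(np.indices(V.shape)[1]>300)&(np.indices(V.shape)[1]<358)&(np.indices(V.shape)[0]>175),.028,500))
print("tall", rects(c,(z>.08)&(z<.4),.1,30))
E
```

```text
counter [ 0.58   0.117 -0.001] [ 21  50 163]
board [0.489 0.179 0.011] [ 12 170  96]
b1 [ 0.544 -0.017  0.053] [ 10 170  36]
b2 [ 0.447 -0.024  0.05 ] [ 10 156  36]
tin [ 0.485 -0.237  0.004] [ 0  5 51]
tinrim [ 0.44  -0.294  0.013] [90 15 17]
spice [ 0.664 -0.095  0.035] [ 19 107 170]
garlic [0.654 0.042 0.044] [ 14  78 144]
lemon [0.375 0.382 0.049] [ 24 164 197]
spoon [ 0.501 -0.129  0.   ] [ 20  39 182]
green [0.461 0.072 0.007] [44 68 97]
bowl [0.815 0.252 0.011] [ 27 115  40]
pot [0.755 0.069 0.118] [20 62 86]
cab [0.637 0.002 0.656] [ 13 151  44]
glass [0.388 0.521 0.094] [ 18  55 161]
mug [ 0.779 -0.233  0.048] [20 70 33]
blocks [(array([329., 240.]), 449, -24, array([48., 83.]), 4.7), (array([324., 199.]), 546, -15, array([49., 82.]), 5.1)]
tin [(array([411., 223.]), 485, -233, array([189., 120.]), 5.6)]
board [(array([245., 226.]), 490, 181, array([112., 199.]), 89.9)]
mould [(array([326., 220.]), 498, -21, array([172., 107.]), 5.0)]
tall [(array([326., 415.]), 60, 1, array([105.,  26.]), 88.2), (array([ 13., 380.]), 146, 690, array([106.,  78.]), 1.4), (array([ 78., 274.]), 385, 557, array([85., 77.]), 88.3), (array([  6., 121.]), 746, 730, array([44., 26.]), 65.7), (array([286., 109.]), 757, 71, array([80., 17.]), 88.4), (array([517., 253.]), 399, -450, array([188., 735.]), 89.5), (array([210., 103.]), 781, 247, array([92., 78.]), 44.6), (array([114.,  80.]), 839, 476, array([36., 39.]), 88.5), (array([16., 72.]), 866, 709, array([108.,  21.]), 54.7), (array([94., 23.]), 982, 514, array([478., 115.]), 88.5)]
```

```bash
cat >> h.py <<'E'
def down(yaw):   # tool x = -z, tool y (jaws) along yaw
    y=np.array([np.cos(yaw),np.sin(yaw),0]);x=np.array([0,0,-1.]);return R.from_matrix(np.stack([x,y,np.cross(x,y)],1)).as_rotvec()
def wrist(manip,cams):
    s=manip.state();c=cams.capture("wrist");T=np.eye(4);T[:3,:3]=R.from_rotvec(s["tcp_rot"]).as_matrix();T[:3,3]=s["tool_pos"];return c,T@c["T_tool_cam"]
def wray(c,M,uv,h):
    K=c["intrinsics"];d=np.linalg.solve(K,[*uv,1])[:2];t=np.hypot(*d)
    d=M[:3,:3]@np.r_[d/max(t,1e-9)*np.sin(t),np.cos(t)];p=M[:3,3];return p+d*(h-p[2])/d[2]
E
python3 - <<'E'
from cell import manip,cams,inverse_kinematics
from h import *
import pickle
p=[.498,-.02,.26]
y=np.radians(5.2)
for a in(y,y+np.pi):
    for q in([.449,-.024,.03],[.546,-.015,.03],[.485+.05,-.233,.03],[.49,.181,.03]):
        j=inverse_kinematics(q,down(a)); print(a,q,None if j is None else j.round(2))
print(R.from_rotvec(manip.state()["tcp_rot"]).as_matrix().round(2))
E
```

```text
0.09075712110370514 [0.449, -0.024, 0.03] [-0.11  0.08  2.25  0.    0.81 -0.2 ]
0.09075712110370514 [0.546, -0.015, 0.03] [-0.07  0.25  2.05  0.    0.84 -0.16]
0.09075712110370514 [0.535, -0.233, 0.03] [-0.45  0.31  1.97 -0.    0.86 -0.54]
0.09075712110370514 [0.49, 0.181, 0.03] [0.31 0.21 2.11 0.   0.83 0.22]
3.2323497746934984 [0.449, -0.024, 0.03] None
3.2323497746934984 [0.546, -0.015, 0.03] None
3.2323497746934984 [0.535, -0.233, 0.03] None
3.2323497746934984 [0.49, 0.181, 0.03] None
[[-0.    0.34  0.94]
 [-0.    0.94 -0.34]
 [-1.   -0.   -0.  ]]
```

```bash
python3 - <<'E'
from cell import manip,cams
from h import *
import pickle
y=np.radians(5.2)
manip.move_linear([.2,.48,.29],rate=.3)
manip.move_pose([.498,-.02,.24],down(y))
manip.dwell(.3)
s=manip.state();print(s["clock"],s["tool_pos"],s["contact_force"])
c,M=wrist(manip,cams);pickle.dump((c,M),open("w.pkl","wb"));cv2.imwrite("pics/w0.png",c["image"])
c=cams.capture("scene");cv2.imwrite("pics/s1.png",c["image"]);pickle.dump(c,open("scene.pkl","wb"))
E
```

```text
3.2 [ 0.49803419 -0.01952888  0.24008262] [ 0.42922499 -0.05802423  0.90368553]
```

View pics/w0.png

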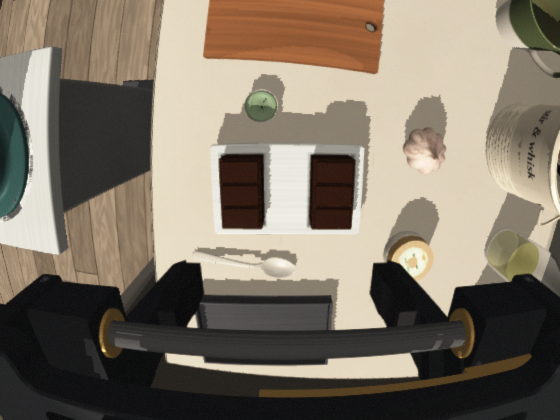

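View pics/s1.png

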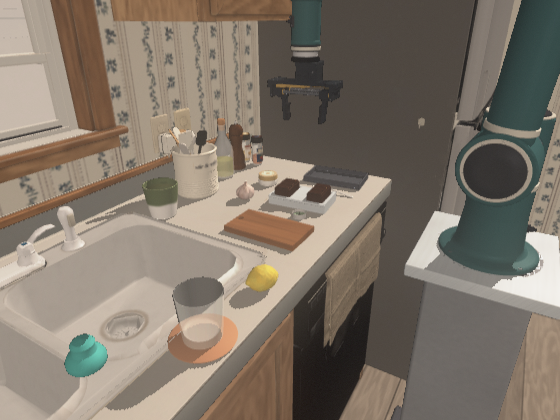

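The wrist view shows the blocks at (242,191) and (332,191) seated in the mould and the board at the top. The green item, at (261,105), is low. The scene view shows a clear path at this height. I'll cross-check the block centres from the wrist view.

```bash
python3 - <<'E'
import pickle;from h import *
c,M=pickle.load(open("w.pkl","rb"));im=c["image"];V=im.max(2)
for u0,u1 in((214,268),(304,360)):
    m=np.zeros(V.shape,np.uint8);m[148:234,u0:u1]=(V[148:234,u0:u1]<85)
    k=max(cv2.findContours(m,0,1)[0],key=cv2.contourArea).reshape(-1,2)
    w=np.array([wray(c,M,q,.049)[:2] for q in k],np.float32)*1000
    print(k.min(0),k.max(0),cv2.minAreaRect(w))
    # mould outline corners
for uv in((212,146),(361,146),(216,234),(359,234)): print(wray(c,M,uv,.028).round(3))
for uv in((206,57),(378,73),(200,298),(330,297)): print(wray(c,M,uv,.018).round(3))
E
```

```text
[219 154] [264 227] ((450.3291931152344, -21.969741821289062), (47.18766403198242, 80.94273376464844), 5.324017524719238)
[309 154] [355 228] ((546.0700073242188, -13.871784210205078), (47.889278411865234, 81.94145202636719), 4.785088539123535)
[0.411 0.022 0.028]
[0.576 0.037 0.028]
[ 0.419 -0.082  0.028]
[ 0.59  -0.066  0.028]
[0.394 0.124 0.018]
[0.589 0.124 0.018]
[ 0.395 -0.182  0.018]
[ 0.569 -0.162  0.018]
```

```bash
cat >> h.py <<'E'
def fz(manip,n=20,dt=.04):
    a=[]
    for _ in range(n): manip.dwell(dt);a.append(manip.state()["contact_force"][2])
    return np.mean(a),np.std(a)
def pick(manip,xy,yaw,n):
    manip.move_pose([*xy,.15],down(yaw));manip.set_gripper(.068,20);manip.dwell(.4)
    f0=fz(manip)
    manip.move_linear([*xy,.031],rate=.1);g=manip.state()
    manip.set_gripper(.02,20);w=manip.state()
    print("at grip",g["tool_pos"].round(4),"width",round(w["gripper_width"],4),"F",w["contact_force"].round(2),"M",w["moment"].round(2))
    manip.move_linear([*xy,.06],rate=.06);manip.move_linear([*xy,.15],rate=.12);manip.dwell(.5)
    f1=fz(manip);s=manip.state()
    print("empty",f0,"loaded",f1,"mass g",(f0[0]-f1[0])/9.81*1000,"width",s["gripper_width"],"clock",s["clock"],s["tool_pos"])
E
python3 - <<'E'
from cell import manip,cams
from h import *
pick(manip,[.4495,-.023],np.radians(5.1),20)
c,M=wrist(manip,cams);cv2.imwrite("pics/w1.png",c["image"])
E
```

```text
at grip [ 0.4502 -0.0231  0.0316] width 0.0459 F [-1.49 -0.07  2.69] M [-0.06  0.17 -0.07]
empty (np.float64(-0.03669542311637987), np.float64(0.28547072652198435)) loaded (np.float64(-0.7317010022456549), np.float64(0.5327550295917068)) mass g 70.84664415181193 width 0.04616739346567965 clock 10.175 [ 0.44950882 -0.02300476  0.14999582]
```

View pics/w1.png

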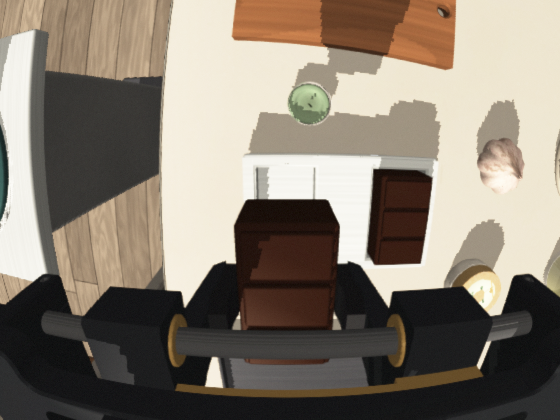

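The block is held level, with its end at (287,282), and its cavity is empty. It weighs about 71 g, but the force reading is noisy, so I'll average for longer before deciding.

```bash
python3 - <<'E'
from cell import manip
from h import *
for _ in range(3): print(fz(manip,25,.04))
print(manip.state()["clock"])
E
```

```text
(np.float64(-0.9238289134479111), np.float64(0.46255665353957387))
(np.float64(-0.8563325398151203), np.float64(0.44321304354818764))
(np.float64(-0.8981863074486414), np.float64(0.5109745723109931))
13.35
```

About 85 g, so it is light and goes in the tin.

```bash
cat >> h.py <<'E'
def place(manip,xy,yaw,ztouch):
    manip.move_pose([*xy,.15],down(yaw));manip.move_linear([*xy,ztouch+.012],rate=.12);manip.dwell(.3)
    f0=fz(manip,10,.03)[0]
    manip.move_linear([*xy,ztouch+.0015],rate=.03)
    for d in np.arange(.001,-.0026,-.0005):
        manip.move_linear([*xy,ztouch+d],rate=.02);f=fz(manip,6,.02)[0]-f0
        if f>1.2: break
    print("touch at",d,"df",f,manip.state()["tool_pos"])
    manip.set_gripper(.066,20);manip.dwell(.2)
    manip.move_linear([*xy,.15],rate=.12);print(manip.state()["clock"])
E
python3 - <<'E'
from cell import manip,cams
from h import *
a=np.radians(5.6)
place(manip,[.485-.048*np.cos(a),-.233-.048*np.sin(a)],a,.0296)
manip.move_pose([.5455,-.0145,.15],down(np.radians(5.1)))
pick(manip,[.5455,-.0145],np.radians(5.1),20)
f=[fz(manip,25,.04)[0] for _ in range(2)];print(f,manip.state()["clock"])
c,M=wrist(manip,cams);cv2.imwrite("pics/w2.png",c["image"])
E
```

```text
touch at -0.0005 df 3.5558734053093333 [ 0.43730242 -0.23776722  0.02935498]
19.6417
at grip [ 0.5463 -0.0145  0.0318] width 0.0458 F [ 0.94 -0.07  1.62] M [-0.03 -0.07 -0.07]
empty (np.float64(-0.05715484845355027), np.float64(0.5041782475144402)) loaded (np.float64(-1.2934113810777317), np.float64(0.5691817503526213)) mass g 126.02003390664437 width 0.04569106610225411 clock 27.0083 [ 0.545508   -0.01449675  0.15000868]
[np.float64(-1.3446150028547839), np.float64(-1.5470484553892099)] 29.0917
```

View pics/w2.png

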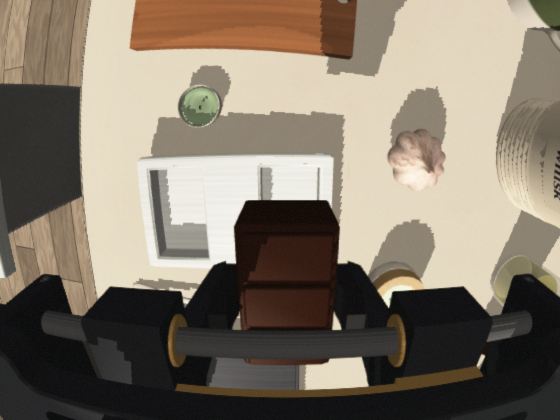

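```bash
python3 - <<'E'
from cell import manip
from h import *
print([fz(manip,25,.04)[0] for _ in range(3)],manip.state()["clock"])
E
```

```text
[np.float64(-1.4537973369497472), np.float64(-1.6225272893185494), np.float64(-1.5101237238512686)] 32.2667
```

Pooling all the readings gives about 146 g, inside the ±25 g band, so either place is allowed. The estimate is just under the limit, so I'll use the tin's other slot.

```bash
python3 - <<'E'
from cell import manip,cams
from h import *
a=np.radians(5.6)
place(manip,[.485+.048*np.cos(a),-.233+.048*np.sin(a)],a,.0298)
print("empty",fz(manip,25,.04))
manip.move_pose([.45,.02,.25],down(a));manip.dwell(.2)
c=cams.capture("top");P=cloud(c);im=c["image"][100:300,200:460];cv2.imwrite("pics/t2.png",cv2.resize(im,None,fx=3,fy=3))
hs=cv2.cvtColor(c["image"],cv2.COLOR_BGR2HSV);m=(hs[...,1]>90)&(hs[...,2]<80);m[:,:378]=0;m[:170]=0;m[275:]=0;m[:,445:]=0
for r in rects(c,m,.048): print(r,P[int(r[0][1]),int(r[0][0])].round(3))
print(manip.state()["clock"])
E
```

```text
touch at -0.0005 df 3.447617283474382 [ 0.53286933 -0.22833897  0.02956819]
38.5583
empty (np.float64(-0.11250917396240365), np.float64(0.4860978637645645))
(array([417., 242.]), 437, -235, array([45., 88.]), 5.1) [ 0.436 -0.237  0.049]
(array([381., 224.]), 485, -153, array([ 17., 146.]), 87.4) [ 0.449 -0.03   0.633]
(array([411., 203.]), 532, -227, array([46., 89.]), 4.9) [ 0.531 -0.226  0.053]
40.9333
```

View pics/t2.png

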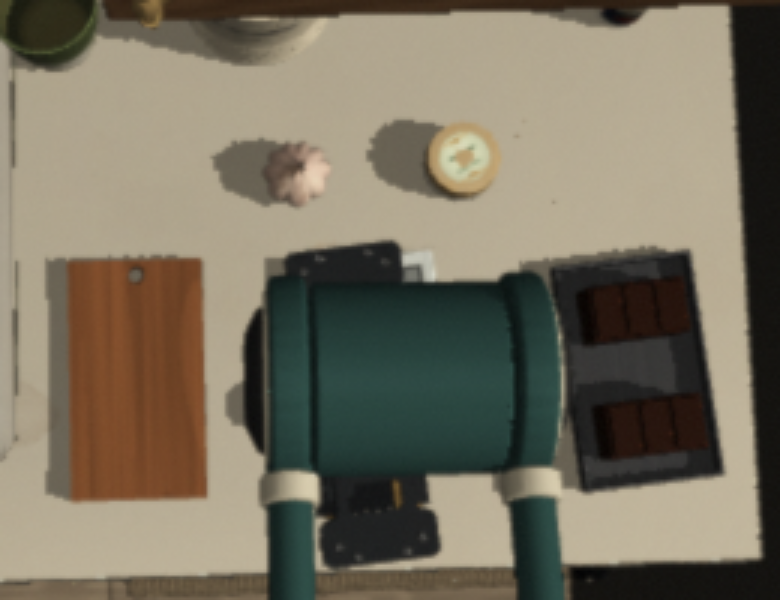

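Both blocks lie flat inside the tin, at (637,308) and (650,427) in the crop. They are well apart, and their tops are at about 0.05 m as expected. The garlic and spice tin have not moved, so I'm handing in.

```bash
python3 -c "
from cell import order;print(order.close_job())"
```

```text
the job is handed in; nothing more can be done
None
```

Both blocks came out light, so I set both in the metal tin and handed the job in at about 41 s of the allowed 64.

- **Near block:** about 80–85 g, clearly light. It is in the tin's near slot.
- **Far block:** about 145 g, give or take roughly 10 g because the force reading was noisy. The first short reading was 126 g, and longer averages brought it up. That is within 25 g of the limit, so either place was allowed. I chose the tin's far slot.

**Last checks:** in the top view both blocks lie flat the way up they came, fully inside the tin and about 50 mm apart. They are at (0.437, -0.235) and (0.532, -0.227) m, within about 3 mm of where I aimed, and their tops are at about 0.05 m. Their masks came out 88–89 mm long instead of 80 mm, probably because the block sides show at that angle. The garlic and spice tin had not moved. The lemon was outside that last crop and the green item was hidden under the arm, but the arm went near neither after its first move. No check failed.

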